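# Hold a stencilled glass plaque through the slot of a blast cabinet

## Robot

A 6-joint arm with a two-finger parallel gripper is mounted at the origin on the work surface. World frame = base frame: x ahead of the robot, y to its left, z up, the work surface at z = 0. Lengths are in m, angles in rad, forces in N, time in s.
With the tool pointing down it reaches from about 0.425 to 1.125 m from the base axis. Payload 14.9 kg.
Tool frame: the origin (TCP) lies on the centre line of the jaws, within the pads' length; the fingertips stand 22 mm ahead of it and the grasp point (between the pads) lies 3 mm ahead of it; z points along the fingers, y is the line along which they close (so a half turn about z gives the same grasp; the last joint's range is limited). The gripper opens to 91 mm and grips with 3 to 60 N. Pads are 32 mm wide; open, the fingers measure 118 mm over their backs; the gripper's body (76 mm by 178 mm) begins 60 mm behind the grasp point.
Start: joints at [-1.15, 0.379, 1.734, -0, 1.028, -0.033], TCP at [0.307, -0.629, 0.236] pointing down, gripper open.
Joint ranges: [-2.77, 2.77], [-0.74, 2.19], [0, 2.66], [-1.06, 4.2], [0.31, 2.87], [-3.08, 3.08]. Speed limits (rad/s): [1.89, 1.89, 2.39, 3.14, 3.14, 3.14].

## Interface

Orientations are given as a unit quaternion [w, x, y, z].
In Python, from station import robot gives the robot as it stands. The module is installed in compiled form; this text tells all that it offers.
- The arm moves only by the tool arm_command, never from a script. Its argument "rows" is a list of rows, each a list of 7 numbers: the shift along the tool's x, y, z in cm, then the turn, a rotation vector about the tool's x, y, z in rad, then the finger opening in cm, from 0 to 9.12. A call has exactly 8 rows; each row shifts and turns the commanded pose from where the row before left it, along the tool's axes as they then stand; what a row does not reach is not made up. A row lasts 1/10 s, in which the tool goes at most 50 mm and 8.59 degrees, less where a joint would pass 70% of its speed; a pose out of reach is approached as far as the arm can. A call is refused whole if a number of a shift passes 5 or a number of a turn 0.15, either way. A call with a gripper value outside its range is refused whole. The fingers move at their own pace and stop on an object; "newtons" is the grip in N (left out, the last holds). Time passes only in rows, so rows that do not move let the fingers close, or fill a call up. It gives the time, the measured TCP pose, the force, the opening and the grip force at its end, in the units of the state.
- robot.observe(): the state, without advancing time (a new reading comes with each control period).
- robot.capture(name): name is "scene" or "top"; returns the picture (384x512x3 uint8, red, green, blue); there is no depth.
- robot.get_calibration(name): a dict with "fov_y" (degrees; the focal length in pixels is half the picture's height over the tangent of half this angle, whatever the lens; pixels are square), "cx", "cy" (the principal point, pixels), "origin" and "orientation" of the camera in the world. Camera axes: x right, y up, looking along -z (the intrinsics and any distortion apply to the point x, -y, -z); pixel columns grow to the right and rows downward; lengths in m; the calibration is good to about 2 mm. A picture is of the moment at which its call begins. get_calibration takes no time and is no camera call.
- robot.sign_off(): hands the job in; it is judged then, once.
The state is a dict: "t": time; "qpos": joint angles; "joint_velocities": joint speeds; "joint_efforts": joint torques, N m; "position": TCP position; "eef_rot": TCP orientation; "ft_force": force on the tool from outside, world axes, zero at the start; "moment": the same for the moment, N m; "opening": finger opening in m; "grasp_force": force on a finger pad.
Only numpy, scipy, OpenCV 4.12 (cv2) and the standard library are available. Lean on these libraries where they do the work, as an engineer would, in place of code of your own. Each camera call takes 0.05 s, during which the arm holds its last target. There are 200 camera calls.

## Task

Get this glass ready for blasting: first switch on the blast cabinet's dust extractor by pushing its red lever all the way over, away from the robot. Then take the glass plaque with the blue stencil out of the wooden rack and pass it, stencil end down and with the stencil facing the nozzle, through the narrow slot in the cabinet's lid without forcing it, until the middle of the stencil is level with the nozzle. Finish still holding the plaque there in the gripper, upright and still, with the extractor left on; leave the other two glasses in the rack and do not disturb the rest of the bench.

Things in the scene. Friction and masses are not known exactly. Their poses are not given: they have to be found in the camera images.
- plaque: Work piece: clear glass plaque, 10 mm thick (x), 70 wide (y), 150 tall (z), about 0.26 kg. Origin: centre of its lower edge. A blue stencil film, 70 x 70 mm with a pale flower cut out, covers the lower half of its front (+x) face; white film the same part of its back; the upper 80 mm is bare, to grip. It stands upright in one of the rack's grooves, stencil end down.
- stencil (a point): The middle of the blue stencil (of its flower): on the plaque's front face, 5 mm in +x from the plaque's mid-plane, on its centre line, 35 mm above its lower edge; axes as the plaque's.
- plaque_amber: Amber glass plaque of the same shape and size (10 x 70 x 150 mm), bare all over, standing in another groove of the rack; it stays there. Origin at the centre of its lower edge.
- plaque_green: Green glass plaque of the same shape and size (10 x 70 x 150 mm), bare all over, standing in another groove of the rack; it stays there. Origin at the centre of its lower edge.
- rack: Light wooden rack, 200 x 90 x 38 mm high, fixed; origin at the centre of its underside. Three grooves along its y, at x = -60, 0 and +60 mm, 14 mm wide, their floor 12 mm above the bench. A plaque stands upright in each, its axes parallel to the rack's (front to the rack's +x); which is where varies.
- cabinet: Blast cabinet, fixed: blue base, clear hood, steel lid; 240 deep (x) by 300 wide (y), lid top 180 mm above the bench; inside empty from 63 mm up but for the nozzle. Origin: centre of its underside; -x side towards the robot. The grey extractor (240 x 110 x 120 mm) stands at its right (-y) side: on top, at the far end, a white filter drum 232 mm above the bench; near the robot, the switch.
- slot (a point): Centre of the feed slot, on the lid's top (180 mm above the bench), 20 mm in -x from the cabinet's centre; axes as the cabinet's. Slot 12 mm (x) by 74 mm (y) through the 5 mm lid: 2 mm wider than the glass is thick, 4 mm longer than it is wide. Round it a flared dark steel mouth, 7 mm high, opening by 4 mm on every side towards its top.
- nozzle (a point): Tip of the fixed brass nozzle inside the hood, 55 mm below the lid's top (125 mm above the bench), 50 mm in +x from the slot's centre, same y; it points to the cabinet's -x, at the glass. Axes as the cabinet's.
- switch (a joint): Extractor lever: 0 rad leaning towards the robot (cabinet's -x) = off, 1.0 rad leaning away (+x) = on, its stop. Starts between 0 and 0.2, moves with about 1.5 N at its ball and stays where it is left.
- switch_tip (a point): Centre of the lever's red ball (26 mm across), 50 mm from its hinge. Hinge along the cabinet's y, 142 mm above the bench, 80 mm in -x and 215 mm in -y from the cabinet's origin: from off to on the ball goes 48 mm in the cabinet's +x, its centre 186 mm above the bench at both ends, 192 mm midway. The robot's side of it is free.
- paint_a: White paint bottle, 34 mm across, 66 mm tall, pink label; origin at the centre of its underside.
- paint_b: The same with a yellow label.
- paint_c: The same with a green label.
- tape: Roll of masking tape lying flat, 96 mm across, 24 mm high; origin at the centre of its underside.
Mind the look-alikes: they are no part of the job. Leave any black or purple look-alike of the paint_a alone.

How it is judged:
On the way, in this order (a step that is already met when the one before it is completed fails the run):
1. the extractor lever is pushed over to on (value of joint switch above 0.85 rad), for 0.2 s.
2. held in the fingers, the plaque's lower edge has passed down through the slot (z of plaque in the frame of slot below -0.015 m and horizontal distance between plaque and slot below 0.01 m and contact force between the fingers and plaque above 2 N), for 0.1 s.
At the end, for the whole second after the job is handed in: Stencil faces the nozzle, its middle within 8 mm of the nozzle in height and 6 mm sideways; fingers grip the plaque (over 2 N), upright within 0.1 rad, still, pressing the cabinet under 12 N; lever over 0.85 rad; other glasses upright in the rack (0.25 rad), other bench things upright (0.25 rad) (x of nozzle in the frame of stencil between 0.03 and 0.06 m and y of nozzle in the frame of stencil between -0.006 and 0.006 m and z of nozzle in the frame of stencil between -0.008 and 0.008 m and angle between plaque's own z axis and vertical below 0.1 rad and contact force between the fingers and plaque above 2 N and linear speed of plaque below 0.02 m/s and contact force between plaque and cabinet below 12 N and value of joint switch above 0.85 rad and angle between each of plaque_amber, plaque_green, paint_a, paint_b, paint_c, tape's own z axis and vertical below 0.25 rad and height (world z) of each of plaque_amber, plaque_green below 0.03 m); the arm keeps its last pose, push and grip.
It fails at once if the plaque is forced against the cabinet (over 40 N) (contact force between plaque and cabinet above 40 N).
It fails at once if another glass is lifted, dragged or tipped (moved over 30 mm or tilted over 0.4 rad) (distance of any of plaque_amber, plaque_green from where it was at the start of the episode above 0.03 m or angle between any of plaque_amber, plaque_green's own z axis and vertical above 0.4 rad).
It fails at once if something else on the bench is knocked (moved over 40 mm or tilted over 0.5 rad) (distance of any of paint_a, paint_b, paint_c, tape from where it was at the start of the episode above 0.04 m or angle between any of paint_a, paint_b, paint_c, tape's own z axis and vertical above 0.5 rad).
It also fails if it takes over 64 s, if anything falls off the work surface, if the arm or the gripper's body presses on something with over 40 N, if the wrist force passes 120 N, or if a joint passes its speed limit or range.

## Working session

There is one attempt and no reset: what is moved stays moved. The work goes in short steps, Python scripts to look and compute and a tool call to move; the robot and the scene stay as the last step left them, time stands still between calls to the robot, and variables do not carry over. Pictures are saved under pics/ and viewed, at most 10 in all, crops included, and the job is handed in when it is done.

Besides the shell and the picture viewer there is one more tool, called after "Emit:" by a JSON object that holds its "op" and its "data", one argument or row to a line. arm_command: Moves the arm, as the interface text tells. Its arguments: {"type":"object","properties":{"rows":{"type":"array","items":{"type":"array","items":{"type":"number"}}},"newtons":{"type":"number"}},"required":["rows"]}

```bash
mkdir -p pics; python3 - <<'E'
from station import robot
import cv2
for n in("scene","top"):
    im=robot.capture(n); cv2.imwrite(f"pics/{n}0.png",im[...,::-1]); print(n,robot.get_calibration(n))
s=robot.observe(); print({k:s[k] for k in("t","position","eef_rot","opening","ft_force")})
E
```

```text
scene {'fov_y': 49.01541403077423, 'cx': 253.2797890088937, 'cy': 192.15294074239063, 'origin': array([1.32195351, 0.48576671, 0.81356678]), 'orientation': array([0.4210555 , 0.20018543, 0.38788461, 0.79509974])}
top {'fov_y': 52.06706067410164, 'cx': 260.12859461085804, 'cy': 194.25125960254297, 'origin': array([ 0.51946686, -0.02725443,  1.12579868]), 'orientation': array([-0.705079  , -0.02313133,  0.0367908 ,  0.70779586])}
{'t': 0.1, 'position': array([ 0.30670831, -0.62884215,  0.23534185]), 'eef_rot': array([-5.18726723e-04,  9.74375524e-01,  2.24926789e-01, -9.59352650e-05]), 'opening': 0.0915545154291036, 'ft_force': array([0.76116974, 0.24519142, 1.10589197])}
```

View pics/scene0.png

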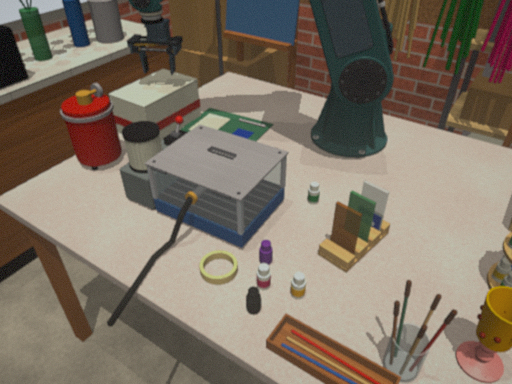

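View pics/top0.png

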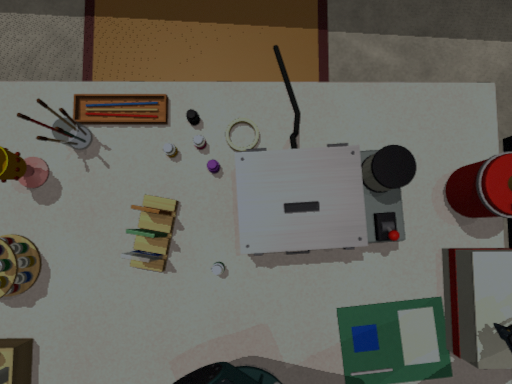

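The scene view shows the cabinet near (218,180), the lever ball near (180,118), and the rack near (355,240) with amber, green and clear plaques in that order from the far side. In the top view the slot is at (301,207), the lever ball at (394,236), and the plaques near (155,210), (145,233) and (142,257). I'll zoom in.

```bash
python3 - <<'E'
import cv2,numpy as np
s=cv2.imread("pics/scene0.png");t=cv2.imread("pics/top0.png")
def z(i,x0,y0,w,h,W,H): return cv2.resize(i[y0:y0+h,x0:x0+w],(W,H),interpolation=cv2.INTER_CUBIC)
a=np.hstack([z(s,310,175,90,90,400,400),z(t,110,185,90,90,400,400)])
b=np.vstack([z(t,225,140,192,120,800,500)])
cv2.imwrite("pics/c1.png",a);cv2.imwrite("pics/c2.png",b)
E
```

```text
(no output)
```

View pics/c1.png

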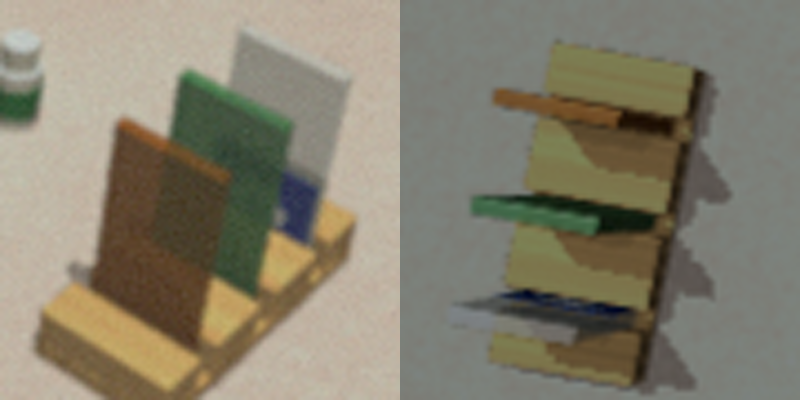

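View pics/c2.png

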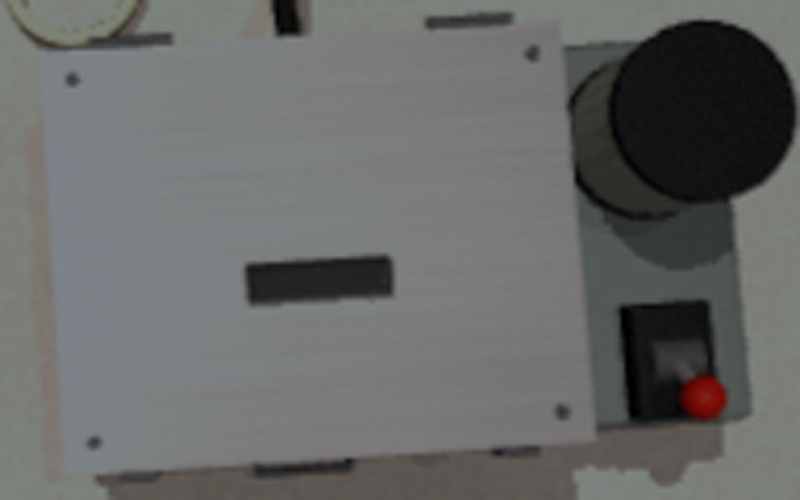

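The stencil plaque is the clear one nearest the robot, with its blue face towards world +x, which is also the cabinet's +x. The lid, slot and ball are all clear to see in the top view. Next I'll measure them.

```bash
cat >h.py <<'E'
import numpy as np,cv2
from scipy.spatial.transform import Rotation as R
from station import robot
def ray(n,uv):
    c=robot.get_calibration(n);uv=np.atleast_2d(uv).astype(float);f=192/np.tan(np.radians(c["fov_y"]/2))
    q=c["orientation"];r=R.from_quat([q[1],q[2],q[3],q[0]])
    d=np.c_[(uv[:,0]-c["cx"])/f,-(uv[:,1]-c["cy"])/f,-np.ones(len(uv))]
    return np.array(c["origin"]),r.apply(d)
def plane(n,uv,z):
    o,d=ray(n,uv); return o+d*((z-o[2])/d[:,2])[:,None]
def tri(us,ut):
    o1,d1=ray("scene",us);o2,d2=ray("top",ut);d1=d1[0];d2=d2[0]
    s=np.linalg.lstsq(np.c_[d1,-d2],o2-o1,rcond=None)[0];a=o1+s[0]*d1;b=o2+s[1]*d2
    return (a+b)/2,np.linalg.norm(a-b)
def big(m,box):
    k=np.zeros_like(m);x0,y0,x1,y1=box;k[y0:y1,x0:x1]=m[y0:y1,x0:x1]
    cs,_=cv2.findContours(k,cv2.RETR_EXTERNAL,cv2.CHAIN_APPROX_NONE);return max(cs,key=cv2.contourArea)[:,0]
def rect(n,c,z):
    p=plane(n,c,z)[:,:2];(a,b),(w,h),t=cv2.minAreaRect((p*1000).astype(np.float32));return np.round([a,b,w,h,t],1)
E
python3 - <<'E'
from h import *
np.set_printoptions(precision=4,suppress=True)
s=cv2.imread("pics/scene0.png");t=cv2.imread("pics/top0.png")
hs=cv2.cvtColor(s,40);ht=cv2.cvtColor(t,40)
def red(h):return ((((h[...,0]<8)|(h[...,0]>172))&(h[...,1]>150)&(h[...,2]>90))*255).astype(np.uint8)
cs=big(red(hs),(165,105,195,130));ct=big(red(ht),(375,222,405,250))
print(cv2.minEnclosingCircle(cs),cv2.minEnclosingCircle(ct),tri(cv2.minEnclosingCircle(cs)[0],cv2.minEnclosingCircle(ct)[0]))
g=cv2.cvtColor(t,6);gs=cv2.cvtColor(s,6)
print(g[207,301],g[190,260])
m=((g<(int(g[207,301])+int(g[190,260]))/2)*255).astype(np.uint8);c=big(m,(270,190,335,225))
for z in(.18,.187):print("slot",z,rect("top",c,z))
m2=((gs<(int(gs[153,222])+int(gs[165,190]))/2)*255).astype(np.uint8);c2=big(m2,(200,140,245,165))
print(tri(c2.mean(0)*0+cv2.minAreaRect(c2)[0],cv2.minAreaRect(c)[0]),cv2.boundingRect(c2))
# wood
m=(((ht[...,0]>12)&(ht[...,0]<30)&(ht[...,1]>70))*255).astype(np.uint8);m=cv2.morphologyEx(m,3,np.ones((7,7)))
c=big(m,(120,190,185,278));print("rack",rect("top",c,.038),rect("top",c,.03))
k=lambda x,y:(110+(x-400)/4.4444-.5+.11,185+y/4.4444-.5+.11)
co=[k(553,42),k(700,68),k(640,387),k(488,360)];print(plane("top",co,.038))
q=lambda x,y:(225+x/4.1667-.4,140+y/4.1667-.4)
print("lid",plane("top",[q(42,48),q(562,22),q(596,438),q(66,474)],.18))
print("screws",plane("top",[q(72,79),q(532,53),q(562,411),q(94,442)],.18))
S=lambda x,y:(310+x/4.4444-.4,175+y/4.4444-.4)
print("plaque top L,R",tri(S(238,30),k(455,310)),tri(S(350,78),k(578,332)))
E
python3 - <<'E'
import cv2
i=cv2.imread("pics/top0.png");cv2.imwrite("pics/c3.png",cv2.resize(i[240:275,115:160],(720,560),interpolation=cv2.INTER_CUBIC))
E
```

```text
((179.5, 115.0), 17.614013671875) ((394.0, 235.0), 4.472236156463623) (array([ 0.5001, -0.3578,  0.2053]), np.float64(0.002325625503762842))
36 128
slot 0.18 [ 569.5 -144.4   23.4   83.8    4. ]
slot 0.187 [ 569.1 -143.5   23.2   83.2    4. ]
(array([ 0.5689, -0.1434,  0.184 ]), np.float64(0.000957086324026199)) (207, 146, 30, 14)
rack [509.7 257.6 125.1 199.1  79.3] [509.6 259.7 126.1 200.5  79.3]
[[0.6134 0.2722 0.038 ]
 [0.5969 0.181  0.038 ]
 [0.4013 0.215  0.038 ]
 [0.4183 0.3078 0.038 ]]
lid [[ 0.7054  0.0158  0.18  ]
 [ 0.7206 -0.2901  0.18  ]
 [ 0.4774 -0.3034  0.18  ]
 [ 0.4586  0.0018  0.18  ]]
screws [[ 0.6871 -0.0018  0.18  ]
 [ 0.7022 -0.2719  0.18  ]
 [ 0.493  -0.2841  0.18  ]
 [ 0.4767 -0.0142  0.18  ]]
plaque top L,R (array([0.4711, 0.2543, 0.1951]), np.float64(0.04951398585170541)) (array([0.4296, 0.2587, 0.1259]), np.float64(0.059025946437161546))
```

View pics/c3.png

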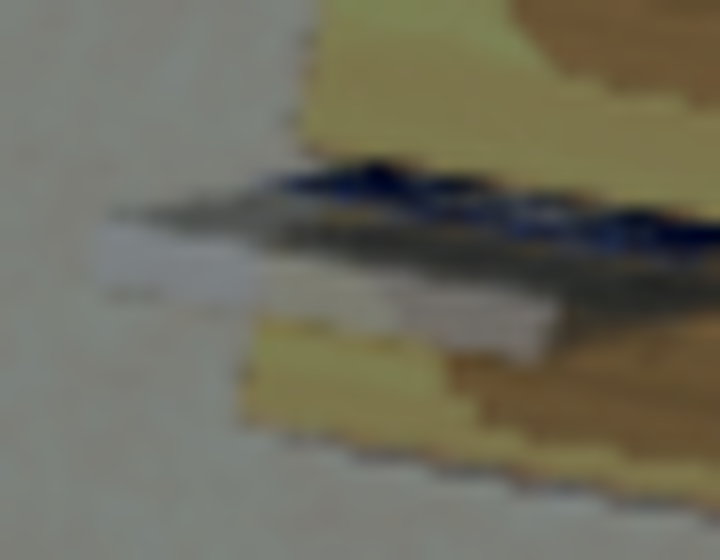

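Crop c3 shows the top face of the clear plaque, with corners near (100,225), (563,298), (540,358) and (100,298), which puts its centre at about (134.8,257.8) in the full picture. The ball mask in the scene view ran into the red box behind it, so I'll fix that. First move: rise and turn the tool so that its y lies along the cabinet's x.

Emit:
{"op": "arm_command", "data": {
  "rows": [
    [0, 0, -0.6, 0, 0, -0.147, 0],
    [0, 0, -0.6, 0, 0, -0.147, 0],
    [0, 0, -0.6, 0, 0, -0.147, 0],
    [0, 0, -0.6, 0, 0, -0.147, 0],
    [0, 0, -0.6, 0, 0, -0.147, 0],
    [0, 0, -0.6, 0, 0, -0.147, 0],
    [0, 0, -0.6, 0, 0, -0.147, 0],
    [0, 0, -0.6, 0, 0, -0.147, 0]
  ]
}}

```text
t: 0.9
position: [0.3068, -0.629, 0.2838]
eef_rot: [-0.0, 0.684, 0.73, 0.0]
ft_force: [0.0, 0.0, -0.1]
opening: 0.0299
grasp_force: 0.0
```

```bash
cat >>h.py <<'E'
def st():
    s=robot.observe();q=s["eef_rot"];M=R.from_quat([q[1],q[2],q[3],q[0]]).as_matrix()
    return s,np.array(s["position"]),M
def yaw(M):return np.arctan2(M[1,1],M[0,1])   # yaw of tool y
E
python3 - <<'E'
from h import *
np.set_printoptions(precision=4,suppress=True)
s=cv2.imread("pics/scene0.png").astype(int)
m=((s[...,2]>110)&(s[...,1]<70)&(s[...,0]<70)).astype(np.uint8)
print(m[108:134,168:192])
k=lambda x,y:(115+x/16-.47,240+y/16-.47)
C=[k(100,225),k(563,298),k(540,358),k(100,298)]
print(plane("top",C,.162),plane("top",C,.162).mean(0))
S=lambda x,y:(310+x/4.4444-.4,175+y/4.4444-.4)
print("+y corner",tri(S(350,78),np.mean([C[0],C[3]],0)),"-y",tri(S(238,30),np.mean([C[1],C[2]],0)))
print("ball top",plane("top",(394,235.5),.186))
_,p,M=st();print(p,yaw(M),M)
E
```

```text
[[0 0 0 0 0 0 0 0 0 0 0 0 0 0 0 0 0 0 0 0 0 0 0 0]
 [0 0 0 0 0 0 0 0 0 0 0 0 1 0 0 0 0 0 0 0 0 0 0 0]
 [0 0 0 0 0 0 0 0 0 0 0 0 0 0 0 0 0 0 0 0 0 0 0 0]
 [0 0 0 0 0 0 0 0 0 0 0 0 0 0 0 0 0 0 0 0 0 0 0 0]
 [0 0 0 0 0 0 0 0 0 0 0 0 0 0 0 0 0 0 0 0 0 0 0 0]
 [0 0 0 0 0 0 0 0 0 0 0 0 0 0 0 0 0 0 0 0 0 0 0 0]
 [0 0 0 0 0 0 0 0 0 0 0 0 0 0 0 0 0 0 0 0 0 0 0 0]
 [0 0 0 0 0 0 0 0 0 1 1 1 1 0 0 0 0 0 0 0 0 0 0 0]
 [0 0 0 0 0 0 0 0 1 1 1 1 1 1 0 0 0 0 0 0 0 0 0 0]
 [0 0 0 0 0 0 0 1 1 1 1 1 1 1 1 0 0 0 0 0 0 0 0 0]
 [0 0 0 0 0 0 0 1 1 1 1 1 1 1 1 0 0 0 0 0 0 0 0 0]
 [0 0 0 0 0 0 1 1 1 1 1 1 1 1 1 0 0 0 0 0 0 0 0 0]
 [0 0 0 0 0 0 0 1 1 1 1 1 1 1 1 0 0 0 0 0 0 0 0 0]
 [0 0 0 0 0 0 0 0 1 1 1 1 1 1 0 0 0 0 0 0 0 0 0 0]
 [0 0 0 0 0 0 0 0 0 1 1 1 0 0 0 0 0 0 0 0 0 0 0 0]
 [0 0 0 0 0 0 0 0 0 0 0 0 0 0 0 0 0 0 0 0 0 0 0 0]
 [0 0 0 0 0 0 0 0 0 0 0 0 0 0 0 0 0 0 0 0 0 0 0 0]
 [0 0 0 0 0 0 0 0 0 0 0 0 0 0 0 0 0 0 0 0 0 0 0 0]
 [0 0 0 0 0 0 0 0 0 0 0 0 0 0 0 0 0 0 0 0 0 0 0 0]
 [0 0 0 0 0 0 0 0 0 0 0 0 0 0 0 0 0 0 0 0 0 0 0 0]
 [0 0 0 0 0 0 0 0 0 0 0 0 0 0 0 0 0 0 0 0 0 0 0 0]
 [0 0 0 0 0 0 0 0 0 0 0 0 0 0 0 0 0 0 0 0 0 0 0 0]
 [0 0 0 0 0 0 0 0 0 0 0 0 0 0 0 0 0 0 0 0 0 0 0 0]
 [0 0 0 0 0 0 0 0 0 0 0 0 0 0 0 0 0 0 0 0 0 0 0 0]
 [0 0 0 0 0 0 0 0 0 0 0 0 0 0 0 0 0 0 0 0 0 0 0 0]
 [0 0 0 0 0 0 0 0 0 0 0 0 0 0 0 0 0 0 0 0 0 0 0 0]]
[[0.4586 0.291  0.162 ]
 [0.4473 0.2213 0.162 ]
 [0.4383 0.2246 0.162 ]
 [0.4477 0.2907 0.162 ]] [0.448  0.2569 0.162 ]
+y corner (array([0.4528, 0.2921, 0.1594]), np.float64(0.0008559586797074034)) -y (array([0.443 , 0.2229, 0.1585]), np.float64(0.0020675098264280054))
ball top [[ 0.4992 -0.3657  0.186 ]]
[ 0.3068 -0.629   0.2838] 0.06506871405856628 [[-0.065   0.9979 -0.0003]
 [ 0.9979  0.065   0.0006]
 [ 0.0006 -0.0002 -1.    ]]
```

Emit:
{"op": "arm_command", "data": {
  "rows": [
    [3.2, 1.88, 0, 0, 0, 0, 0],
    [3.2, 1.88, 0, 0, 0, 0, 0],
    [3.2, 1.88, 0, 0, 0, 0, 0],
    [3.2, 1.88, 0, 0, 0, 0, 0],
    [3.2, 1.88, 0, 0, 0, 0, 0],
    [3.2, 1.88, 0, 0, 0, 0, 0],
    [3.2, 1.88, 0, 0, 0, 0, 0],
    [3.2, 1.88, 0, 0, 0, 0, 0]
  ]
}}

```text
t: 1.7
position: [0.4422, -0.3632, 0.2837]
eef_rot: [-0.0, 0.686, 0.728, 0.0]
ft_force: [0.8, -0.1, 0.3]
opening: 0.0006
grasp_force: 0.0
```

Emit:
{"op": "arm_command", "data": {
  "rows": [
    [0, 0, 1.3, 0, 0, 0, 0],
    [0, 0, 1.3, 0, 0, 0, 0],
    [0, 0, 1.3, 0, 0, 0, 0],
    [0, 0, 1.3, 0, 0, 0, 0],
    [0, 0, 1.3, 0, 0, 0, 0],
    [0, 0, 1.3, 0, 0, 0, 0],
    [0, 0, 1.3, 0, 0, 0, 0],
    [0, 0, 0, 0, 0, 0, 0]
  ]
}}

```text
t: 2.5
position: [0.4411, -0.3642, 0.1909]
eef_rot: [-0.001, 0.686, 0.728, -0.0]
ft_force: [0.4, 0.9, 0.6]
opening: 0.0004
grasp_force: 0.0
```

Emit:
{"op": "arm_command", "data": {
  "rows": [
    [0, 1, 0, 0, 0, 0, 0],
    [0, 1, 0, 0, 0, 0, 0],
    [0, 1, 0, 0, 0, 0, 0],
    [0, 1, 0, 0, 0, 0, 0],
    [0, 1, 0, 0, 0, 0, 0],
    [0, 1, 0, 0, 0, 0, 0],
    [0, 1, 0, 0, 0, 0, 0],
    [0, 0.8, 0, 0, 0, 0, 0]
  ]
}}

```text
t: 3.3
position: [0.5206, -0.36, 0.1928]
eef_rot: [-0.0, 0.686, 0.728, 0.0]
ft_force: [-1.0, -0.6, -1.2]
opening: 0.0003
grasp_force: 0.8
```

Emit:
{"op": "arm_command", "data": {
  "rows": [
    [0, 0.15, 0, 0, 0, 0, 0],
    [0, 0.15, 0, 0, 0, 0, 0],
    [0, 0.1, 0, 0, 0, 0, 0],
    [0, 0, 0, 0, 0, 0, 0],
    [0, 0, 0, 0, 0, 0, 0],
    [0, 0, 0, 0, 0, 0, 0],
    [0, 0, 0, 0, 0, 0, 0],
    [0, 0, 0, 0, 0, 0, 0]
  ]
}}

```text
t: 4.1
position: [0.5232, -0.3598, 0.1927]
eef_rot: [-0.001, 0.686, 0.728, -0.0]
ft_force: [-5.2, -0.1, -1.5]
opening: 0.0004
grasp_force: 2.8
```

Emit:
{"op": "arm_command", "data": {
  "rows": [
    [0, -2, 0, 0, 0, 0, 0],
    [0, -2, 0, 0, 0, 0, 0],
    [0, -1, -2, 0, 0, 0, 0],
    [0, 0, -2, 0, 0, 0, 0],
    [0, 0, -2, 0, 0, 0, 2],
    [0, 0, -2, 0, 0, 0, 4],
    [3, 0, -1, 0, 0, 0, 4],
    [4, 0, 0, 0, 0, 0, 4]
  ]
}}

```text
t: 4.9
position: [0.4707, -0.2937, 0.285]
eef_rot: [0.002, 0.687, 0.727, 0.001]
ft_force: [0.1, -0.7, -0.0]
opening: 0.0295
grasp_force: 0.0
```

```bash
python3 - <<'E'
from h import *
np.set_printoptions(precision=4,suppress=True)
t=robot.capture("top")[...,::-1].astype(int)
m=((t[...,2]>110)&(t[...,1]<70)&(t[...,0]<70)).astype(np.uint8)
c=big(m,(370,180,410,250));u=cv2.minEnclosingCircle(c)[0];print(u,plane("top",u,.186))
_,p,M=st();d=M.T@(np.array([.448,.257,.25])-p);print(p,yaw(M),d*100)
E
```

```text
Traceback (most recent call last):
  File "h.py", line 17, in big
    cs,_=cv2.findContours(k,cv2.RETR_EXTERNAL,cv2.CHAIN_APPROX_NONE);return max(cs,key=cv2.contourArea)[:,0]
                                                                            ~~~^^^^^^^^^^^^^^^^^^^^^^^^
ValueError: max() iterable argument is empty
```

Emit:
{"op": "arm_command", "data": {
  "rows": [
    [5, 0.1, 0, 0, 0, 0, 4],
    [5, 0.1, 0, 0, 0, 0, 4],
    [5, 0.1, 0, 0, 0, 0, 4],
    [5, 0.1, 0, 0, 0, 0, 4],
    [5, 0.1, 0, 0, 0, 0, 4],
    [5, 0.1, 0, 0, 0, 0, 4],
    [5, 0.1, 0, 0, 0, 0, 4],
    [5, 0.1, 0, 0, 0, 0, 4]
  ]
}}

```text
t: 5.75
position: [0.454, 0.1089, 0.2836]
eef_rot: [0.0, 0.686, 0.728, 0.001]
ft_force: [0.9, 0.0, 0.3]
opening: 0.0404
grasp_force: 0.0
```

Emit:
{"op": "arm_command", "data": {
  "rows": [
    [3, 0, 0, 0, 0, 0, 4],
    [3, 0, 0, 0, 0, 0, 4],
    [3, 0, 0, 0, 0, 0, 4],
    [2, 0, 0, 0, 0, 0.075, 4],
    [0, 0, 0, 0, 0, 0.075, 4],
    [0, 0, 0, 0, 0, 0.075, 4],
    [0, 0, 0, 0, 0, 0, 4],
    [0, 0, 0, 0, 0, 0, 4]
  ]
}}

```text
t: 6.55
position: [0.4478, 0.2166, 0.2832]
eef_rot: [0.0, 0.763, 0.647, 0.0]
ft_force: [-0.2, -0.3, 0.4]
opening: 0.0399
grasp_force: 0.0
```

```bash
python3 - <<'E'
from h import *
np.set_printoptions(precision=4,suppress=True)
t=robot.capture("top")[...,::-1].copy();cv2.imwrite("pics/top1.png",t);t=t.astype(int)
s=robot.capture("scene")[...,::-1].copy();cv2.imwrite("pics/scene1.png",s)
m=((t[...,2]>t[...,1]+60)&(t[...,2]>80)).astype(np.uint8)
c=big(m,(365,160,410,260));u=cv2.minEnclosingCircle(c)[0];print(u,plane("top",u,.186))
_,p,M=st();d=M.T@(np.array([.448,.257,.25])-p);print(p,yaw(M),d*100,M[:,2])
E
```

```text
(391.75, 215.75) [[ 0.5465 -0.3619  0.186 ]]
[0.4478 0.2165 0.2831] -0.16456698311838147 [ 4.0016 -0.6436  3.3112] [ 0.0004  0.0003 -1.    ]
```

Emit:
{"op": "arm_command", "data": {
  "rows": [
    [1, -0.16, 0, 0, 0, 0, 4],
    [1, -0.16, 0, 0, 0, 0, 4],
    [1, -0.16, 0, 0, 0, 0, 4],
    [1, -0.16, 0, 0, 0, 0, 4],
    [0, 0, 2, 0, 0, 0, 4],
    [0, 0, 2, 0, 0, 0, 4],
    [0, 0, 2, 0, 0, 0, 4],
    [0, 0, 2, 0, 0, 0, 4]
  ]
}}

```text
t: 7.45
position: [0.4479, 0.2578, 0.2021]
eef_rot: [-0.0, 0.763, 0.646, 0.0]
ft_force: [1.2, 0.1, -1.2]
opening: 0.0405
grasp_force: 0.0
```

Emit:
{"op": "arm_command", "data": {
  "rows": [
    [0, 0, 1, 0, 0, 0, 4],
    [0, 0, 1, 0, 0, 0, 4],
    [0, 0, 1, 0, 0, 0, 4],
    [0, 0, 1, 0, 0, 0, 4],
    [0, 0, 1, 0, 0, 0, 4],
    [0, 0, 1, 0, 0, 0, 4],
    [0, 0, 0.3, 0, 0, 0, 4],
    [0, 0, 0, 0, 0, 0, 4]
  ]
}}

```text
t: 8.25
position: [0.4477, 0.2569, 0.1394]
eef_rot: [-0.0, 0.763, 0.646, -0.0]
ft_force: [0.4, 0.1, 0.2]
opening: 0.0402
grasp_force: 0.0
```

```bash
python3 - <<'E'
from h import *
s=robot.capture("scene")[...,::-1];t=robot.capture("top")[...,::-1]
a=np.hstack([cv2.resize(s[120:270,290:410],(400,500),interpolation=2),cv2.resize(t[185:285,100:180],(400,500),interpolation=2)])
cv2.imwrite("pics/c4.png",a)
E
```

```text
(no output)
```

View pics/c4.png

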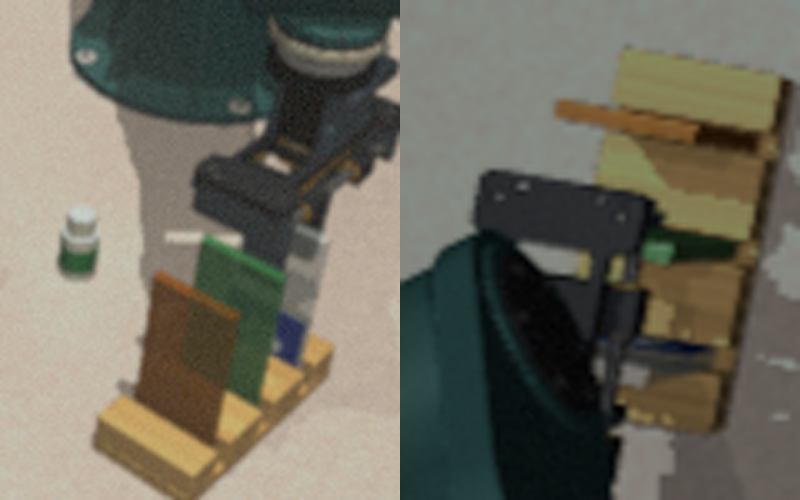

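The fingers straddle the clear plaque, and the green and amber plaques are untouched. Closing the gripper.

Emit:
{"op": "arm_command", "data": {
  "rows": [
    [0, 0, 0, 0, 0, 0, 2],
    [0, 0, 0, 0, 0, 0, 1],
    [0, 0, 0, 0, 0, 0, 0],
    [0, 0, 0, 0, 0, 0, 0],
    [0, 0, 0, 0, 0, 0, 0],
    [0, 0, 0, 0, 0, 0, 0],
    [0, 0, 0, 0, 0, 0, 0],
    [0, 0, 0, 0, 0, 0, 0]
  ],
  "newtons": 25
}}

```text
t: 9.15
position: [0.448, 0.2571, 0.1401]
eef_rot: [0.0, 0.763, 0.646, 0.0]
ft_force: [-1.1, -1.1, 4.6]
opening: 0.0098
grasp_force: 25.0
```

Emit:
{"op": "arm_command", "data": {
  "rows": [
    [0, 0, -0.5, 0, 0, 0, 0],
    [0, 0, -0.5, 0, 0, 0, 0],
    [0, 0, -1, 0, 0, 0, 0],
    [0, 0, -1.5, 0, 0, 0, 0],
    [0, 0, -1.5, 0, 0, 0, 0],
    [0, 0, -1.5, 0, 0, 0, 0],
    [0, 0, -1.5, 0, 0, 0, 0],
    [0, 0, -1.5, 0, 0, 0, 0]
  ]
}}

```text
t: 9.95
position: [0.4479, 0.257, 0.2363]
eef_rot: [0.0, 0.763, 0.646, 0.0]
ft_force: [-0.2, -0.7, -2.9]
opening: 0.0098
grasp_force: 25.0
```

Emit:
{"op": "arm_command", "data": {
  "rows": [
    [0, 0, -2, 0, 0, 0, 0],
    [0, 0, -2, 0, 0, 0, 0],
    [0, 0, -2, 0, 0, 0, 0],
    [0, 0, -2, 0, 0, 0, 0],
    [0, 0, -2, 0, 0, -0.055, 0],
    [0, 0, -0.5, 0, 0, -0.055, 0],
    [0, 0, 0, 0, 0, -0.055, 0],
    [0, 0, 0, 0, 0, -0.057, 0]
  ]
}}

```text
t: 10.75
position: [0.4478, 0.257, 0.3409]
eef_rot: [0.0, 0.686, 0.727, 0.0]
ft_force: [-0.4, 0.5, -1.6]
opening: 0.0099
grasp_force: 25.0
```

Emit:
{"op": "arm_command", "data": {
  "rows": [
    [-3, 0.6, 0, 0, 0, 0, 0],
    [-4, 0.8, 0, 0, 0, 0, 0],
    [-4, 0.8, 0, 0, 0, 0, 0],
    [-4, 0.8, 0, 0, 0, 0, 0],
    [-4, 0.8, 0, 0, 0, 0, 0],
    [-4, 0.8, 0, 0, 0, 0, 0],
    [-4, 0.8, 0, 0, 0, 0, 0],
    [-4, 0.8, 0, 0, 0, 0, 0]
  ]
}}

```text
t: 11.55
position: [0.5272, -0.0507, 0.3407]
eef_rot: [0.0, 0.687, 0.727, 0.0]
ft_force: [1.1, -0.4, -2.4]
opening: 0.0099
grasp_force: 25.0
```

```bash
python3 - <<'E'
from h import *
np.set_printoptions(precision=4,suppress=True)
_,p,M=st();d=M.T@(np.array([.569,-.1435,.34])-p);print(p,yaw(M),d*100,M[:,2])
E
```

```text
[ 0.5272 -0.0507  0.3407] 0.055897858885925494 [-9.4977  3.6595  0.0761] [ 0.0005 -0.     -1.    ]
```

Emit:
{"op": "arm_command", "data": {
  "rows": [
    [-1.9, 0.73, 0, 0, 0, 0, 0],
    [-1.9, 0.73, 0, 0, 0, 0, 0],
    [-1.9, 0.73, 0, 0, 0, 0, 0],
    [-1.9, 0.73, 0, 0, 0, 0, 0],
    [-1.9, 0.73, 0, 0, 0, 0, 0],
    [0, 0, 0.8, 0, 0, 0, 0],
    [0, 0, 0.7, 0, 0, 0, 0],
    [0, 0, 0, 0, 0, 0, 0]
  ]
}}

```text
t: 12.35
position: [0.5682, -0.1413, 0.3234]
eef_rot: [-0.001, 0.687, 0.727, -0.0]
ft_force: [-0.7, -0.3, -2.9]
opening: 0.0099
grasp_force: 25.0
```

```bash
python3 - <<'E'
from h import *
np.set_printoptions(precision=4,suppress=True)
s=robot.capture("scene")[...,::-1].copy();t=robot.capture("top")[...,::-1].copy()
cv2.imwrite("pics/scene2.png",s);cv2.imwrite("pics/top2.png",t)
cv2.imwrite("pics/c5.png",np.hstack([cv2.resize(s[80:170,180:260],(400,450),interpolation=2),cv2.resize(t[150:240,260:340],(400,450),interpolation=2)]))
_,p,M=st();print(p,yaw(M))
E
```

```text
[ 0.5687 -0.1413  0.3247] 0.056607820571136516
```

View pics/c5.png

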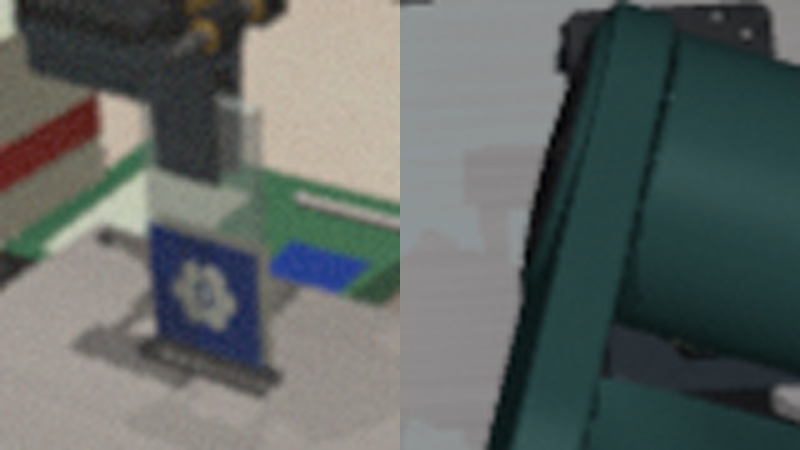

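The scene view shows the stencil hanging just above the mouth, with the stencil's corners at about (150,223), (258,258), (263,368) and (157,335) in the crop. I'll intersect these with the plaque's front plane to get its offset in the hand.

```bash
python3 - <<'E'
from h import *
np.set_printoptions(precision=4,suppress=True)
s=cv2.imread("pics/scene2.png").astype(int)
m=((s[...,0]>s[...,2]+25)&(s[...,0]>s[...,1]+15)).astype(np.uint8)
m=cv2.morphologyEx(m,3,np.ones((5,5)))
c=big(m,(205,120,235,160))
_,p,M=st();n=M[:,1];lat=M[:,0]
P0=p+n*.005
def onface(uv):
    o,d=ray("scene",uv);X=o+d*(((P0-o)@n)/(d@n))[:,None];return np.c_[(X-p)@lat,X[:,2]]
k=lambda x,y:(180+x/5-.4,80+y/5-.4)
print("by eye",onface([k(150,223),k(258,258),k(263,368),k(157,335)]))
q=onface(c);print(cv2.boundingRect(c),cv2.minAreaRect((q*1000).astype(np.float32)))
print("flower",onface([k(206,291)]))
sl=np.array([.569,-.1435,0]);print("slot in tool lat,n",(sl-p)@lat,(sl-p)@n)
# mouth corners in original scene (unoccluded): dark mask
s0=cv2.imread("pics/scene0.png");g=cv2.cvtColor(s0,6)
mm=((g<100)*255).astype(np.uint8);c2=big(mm,(200,140,245,165));print(cv2.boundingRect(c2),rect("scene",c2,.187),rect("scene",c2,.183))
E
```

```text
by eye [[-0.0306  0.2655]
 [ 0.0379  0.2643]
 [ 0.0378  0.1968]
 [-0.0322  0.1954]]
(210, 125, 25, 28) ((8.15106201171875, 231.30210876464844), (79.297119140625, 69.9071273803711), 1.7876447439193726)
flower [[0.0032 0.2341]]
slot in tool lat,n -0.002267837611654361 0.0003849228768304196
(208, 147, 28, 12) [ 572.4 -140.    23.8   84.3    3.1] [ 567.6 -144.    23.9   84.9    3.1]
```

The two-view points come out 3 mm low for both the plaque top and the slot rim. Allowing for that bias, the plaque is about centred in the hand and needs roughly −2 mm sideways. I'll shift it, then lower it gently and watch the force.

Emit:
{"op": "arm_command", "data": {
  "rows": [
    [-0.22, 0.03, 0, 0, 0, 0, 0],
    [0, 0, 0.3, 0, 0, 0, 0],
    [0, 0, 0.3, 0, 0, 0, 0],
    [0, 0, 0.2, 0, 0, 0, 0],
    [0, 0, 0.2, 0, 0, 0, 0],
    [0, 0, 0.2, 0, 0, 0, 0],
    [0, 0, 0, 0, 0, 0, 0],
    [0, 0, 0, 0, 0, 0, 0]
  ]
}}

```text
t: 13.25
position: [0.5694, -0.144, 0.3129]
eef_rot: [-0.0, 0.687, 0.727, -0.0]
ft_force: [0.6, -0.1, -2.7]
opening: 0.0097
grasp_force: 25.0
```

Emit:
{"op": "arm_command", "data": {
  "rows": [
    [0, 0, 0.1, 0, 0, 0, 0],
    [0, 0, 0.1, 0, 0, 0, 0],
    [0, 0, 0.1, 0, 0, 0, 0],
    [0, 0, 0.1, 0, 0, 0, 0],
    [0, 0, 0, 0, 0, 0, 0],
    [0, 0, 0, 0, 0, 0, 0],
    [0, 0, 0, 0, 0, 0, 0],
    [0, 0, 0, 0, 0, 0, 0]
  ]
}}

```text
t: 14.05
position: [0.5694, -0.144, 0.309]
eef_rot: [0.0, 0.687, 0.727, 0.0]
ft_force: [-0.6, -0.5, -2.4]
opening: 0.0098
grasp_force: 25.0
```

Emit:
{"op": "arm_command", "data": {
  "rows": [
    [0, 0, 0.1, 0, 0, 0, 0],
    [0, 0, 0.1, 0, 0, 0, 0],
    [0, 0, 0.1, 0, 0, 0, 0],
    [0, 0, 0.1, 0, 0, 0, 0],
    [0, 0, 0.1, 0, 0, 0, 0],
    [0, 0, 0, 0, 0, 0, 0],
    [0, 0, 0, 0, 0, 0, 0],
    [0, 0, 0, 0, 0, 0, 0]
  ]
}}

```text
t: 14.85
position: [0.5694, -0.144, 0.304]
eef_rot: [0.0, 0.687, 0.727, 0.0]
ft_force: [0.4, -0.6, -2.3]
opening: 0.0097
grasp_force: 25.0
```

Emit:
{"op": "arm_command", "data": {
  "rows": [
    [0, 0, 0.1, 0, 0, 0, 0],
    [0, 0, 0.2, 0, 0, 0, 0],
    [0, 0, 0.2, 0, 0, 0, 0],
    [0, 0, 0.2, 0, 0, 0, 0],
    [0, 0, 0.2, 0, 0, 0, 0],
    [0, 0, 0.2, 0, 0, 0, 0],
    [0, 0, 0, 0, 0, 0, 0],
    [0, 0, 0, 0, 0, 0, 0]
  ]
}}

```text
t: 15.65
position: [0.5694, -0.144, 0.2929]
eef_rot: [-0.0, 0.687, 0.727, -0.0]
ft_force: [-0.3, 0.3, -1.7]
opening: 0.0102
grasp_force: 25.0
```

```bash
python3 - <<'E'
from h import *
s=robot.capture("scene")[...,::-1].copy()
cv2.imwrite("pics/c6.png",cv2.resize(s[90:190,175:265],(540,600),interpolation=2))
E
```

```text
(no output)
```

View pics/c6.png

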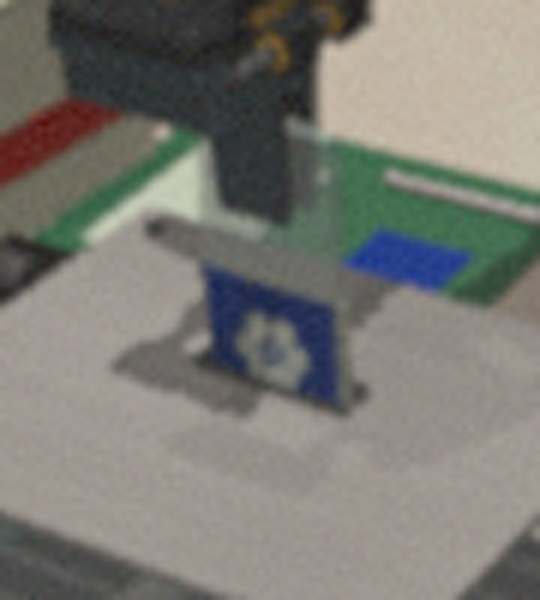

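The stencil is going into the slot with no contact force. I'll keep lowering.

Emit:
{"op": "arm_command", "data": {
  "rows": [
    [0, 0, 0.3, 0, 0, 0, 0],
    [0, 0, 0.3, 0, 0, 0, 0],
    [0, 0, 0.3, 0, 0, 0, 0],
    [0, 0, 0.3, 0, 0, 0, 0],
    [0, 0, 0.3, 0, 0, 0, 0],
    [0, 0, 0.3, 0, 0, 0, 0],
    [0, 0, 0.3, 0, 0, 0, 0],
    [0, 0, 0.3, 0, 0, 0, 0]
  ]
}}

```text
t: 16.5
position: [0.5694, -0.144, 0.2687]
eef_rot: [-0.0, 0.687, 0.727, -0.0]
ft_force: [-0.0, 0.6, -2.1]
opening: 0.0098
grasp_force: 25.0
```

Emit:
{"op": "arm_command", "data": {
  "rows": [
    [0, 0, 0.3, 0, 0, 0, 0],
    [0, 0, 0.3, 0, 0, 0, 0],
    [0, 0, 0.3, 0, 0, 0, 0],
    [0, 0, 0.3, 0, 0, 0, 0],
    [0, 0, 0.3, 0, 0, 0, 0],
    [0, 0, 0.3, 0, 0, 0, 0],
    [0, 0, 0.3, 0, 0, 0, 0],
    [0, 0, 0.3, 0, 0, 0, 0]
  ]
}}

```text
t: 17.3
position: [0.5694, -0.144, 0.2447]
eef_rot: [0.0, 0.687, 0.727, 0.0]
ft_force: [-0.7, -0.5, -2.5]
opening: 0.01
grasp_force: 25.0
```

Emit:
{"op": "arm_command", "data": {
  "rows": [
    [0, 0, 0.3, 0, 0, 0, 0],
    [0, 0, 0.3, 0, 0, 0, 0],
    [0, 0, 0.3, 0, 0, 0, 0],
    [0, 0, 0.3, 0, 0, 0, 0],
    [0, 0, 0.3, 0, 0, 0, 0],
    [0, 0, 0.3, 0, 0, 0, 0],
    [0, 0, 0.3, 0, 0, 0, 0],
    [0, 0, 0.3, 0, 0, 0, 0]
  ]
}}

```text
t: 18.1
position: [0.5694, -0.144, 0.2207]
eef_rot: [0.0, 0.687, 0.727, 0.0]
ft_force: [-0.2, 0.7, -3.1]
opening: 0.0098
grasp_force: 25.0
```

Emit:
{"op": "arm_command", "data": {
  "rows": [
    [0, 0, 0.2, 0, 0, 0, 0],
    [0, 0, 0.05, 0, 0, 0, 0],
    [0, 0, 0, 0, 0, 0, 0],
    [0, 0, 0, 0, 0, 0, 0],
    [0, 0, 0, 0, 0, 0, 0],
    [0, 0, 0, 0, 0, 0, 0],
    [0, 0, 0, 0, 0, 0, 0],
    [0, 0, 0, 0, 0, 0, 0]
  ]
}}

```text
t: 18.9
position: [0.5694, -0.144, 0.2185]
eef_rot: [0.0, 0.687, 0.727, 0.0]
ft_force: [0.4, -0.3, -2.4]
opening: 0.0097
grasp_force: 25.0
```

```bash
python3 - <<'E'
from h import *
s=robot.capture("scene")[...,::-1].copy();cv2.imwrite("pics/scene7.png",s)
cv2.imwrite("pics/c7.png",cv2.resize(s[100:240,115:300],(740,560),interpolation=2))
_,p,M=st();print(p,yaw(M),M[:,2])
# where the nozzle / stencil centre project
E
```

```text
[ 0.56938439 -0.14401714  0.21848715] 0.055997904122206434 [ 8.45165863e-05 -2.87515361e-05 -9.99999996e-01]
```

View pics/c7.png

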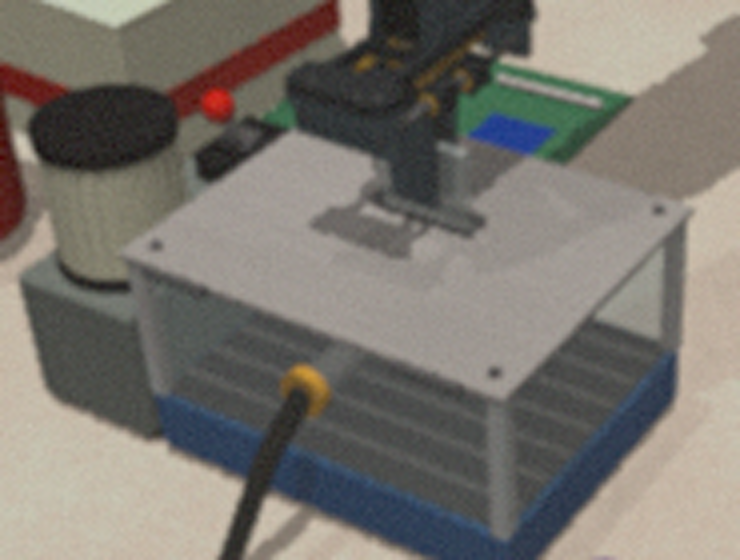

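The plaque is through the slot with no contact force and a steady grip. The stencil's middle is at about 0.125 m, the nozzle's height, and the lever ball is over on the far side. Handing in.

```bash
python3 -c "
from station import robot
print(robot.sign_off())"
```

```text
the job is handed in; nothing more can be done
None
```

The job is handed in: the extractor lever is over to on, and the stencil plaque is held upright through the slot, stencil facing the nozzle and level with it by my measurements; sign-off returned no verdict.

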